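# Hold the walnut dispenser's gate open over the cake pan

### The arm

A 6-joint arm with a two-finger parallel gripper is mounted at the origin on the work surface. World frame = base frame: x ahead of the robot, y to its left, z up, the work surface at z = 0. Lengths are in mm, angles in degrees, forces in N, time in s.
With the tool pointing down it reaches from about 350 to 850 mm from the base axis. Payload 8.1 kg.
Tool frame: the origin (TCP) lies at the very end of the fingers, on their centre line; the grasp point (between the pads) lies grip_depth behind it (grip_depth is the distance from the TCP to the grasp point, in mm); z points along the fingers, y is the direction in which the jaws open and shut (so a half turn about z gives the same grasp; the last joint's range is limited). The gripper opens to 85 mm and grips with 20 to 120 N. Pads are 22 mm wide; open, the fingers measure 114 mm over their backs; the gripper's body (76 mm by 85 mm) begins 54 mm behind the grasp point. The pads swing forward as they close: fully open they stand 13 mm farther back than shut.
Start: joints at [61.341, 7.471, 85.268, -0, 87.261, -4.893], TCP at [241.784, 549.132, 231.292] pointing down, gripper open.
Joint ranges: [-169.43, 169.43], [-51.17, 129.36], [1.28, 143.12], [-76.62, 256.62], [0, 156.53], [-152.29, 152.29]. Speed limits (degrees/s): [136.94, 136.94, 159.86, 180, 180, 180].

### API

Orientations are given as [roll, pitch, yaw] about the fixed x, y, z axes, in that order (R = Rz(yaw) Ry(pitch) Rx(roll)).
In Python, from bench import * gives the robot as it stands.
- The arm moves only by the tool step_arm, never from a script. Its argument "plan" is a list of rows, each an object of numbers: "grip": the finger opening in cm, from 0 to 8.54; "tx", "ty", "tz": the shift along the tool's x, y, z in cm; "ax", "ay", "az": the turn, a rotation vector about the tool's x, y, z in degrees. In form: [{"grip": .., "tx": .., "ty": .., "tz": .., "ax": .., "ay": .., "az": ..}, ...]. A call has 1 to 8 rows; each row shifts and turns the commanded pose from where the row before left it, along the tool's axes as they then stand; what a row does not reach is not made up. A row lasts 1/12 s, in which the tool goes at most 41.7 mm and 7.16 degrees, less where a joint would pass 70% of its speed; a pose out of reach is approached as far as the arm can. A call with a gripper value outside its range is refused whole. The fingers move at their own pace and stop on an object; "newtons" is the grip in N (left out, the last holds). Time passes only in rows, so rows that do not move let the fingers close. It gives the time, the measured TCP pose, the force and the opening at its end, in the units of the state.
- sense(): the state, without advancing time (a new reading comes with each control period).
- snapshot(name): name is "scene" or "top" or "wrist"; returns the picture (384x512x3 uint8, red, green, blue); there is no depth.
- camera_model(name): a dict with "intrinsics" (3x3 intrinsics, pixels), "dist_coeffs" ([k1, k2, p1, p2, k3] as OpenCV has them; the pictures are not rectified), "pose" (4x4, takes a point from camera to world coordinates); the wrist camera has in their place "T_tool_cam" (4x4, takes a point from camera to tool coordinates, whose origin is the TCP and whose axes are the flange's). Camera axes: x right, y down, z forward; pixel columns grow to the right and rows downward; lengths in mm; the calibration is good to about 2 mm. A picture is of the moment at which its call begins: read the wrist's pose just before it. camera_model takes no time and is no camera call.
- hand_in(): hands the job in, once; it reports no verdict.
The state is a dict: "time": time; "joint_pos": joint angles; "qd": joint speeds; "joint_efforts": joint torques, N m; "tool_pos": TCP position; "tcp_rot": TCP orientation; "ft_force": force on the tool from outside, world axes, zero at the start; "wrist_torque": the same for the moment, N m; "finger_gap": finger opening in mm.
Only numpy, scipy, OpenCV 4.12 (cv2) and the standard library are available. Lean on these libraries where they do the work, as an engineer would, in place of code of your own. Each camera call takes 0.05 s, during which the arm holds its last target.

### The job

Stand the round cake pan flat on the trolley, centred under the spout of the walnut dispenser, while the gate is still shut. Then lift the sprung gate by its handle and hold it open at 45 degrees so that all six walnuts run out into the pan, and finish still holding the gate at that angle. Leave the comb, the jar and the whisk where they are.

Things in the scene. Friction and masses are not known exactly. Their poses are not given: they have to be found in the camera images.
- dispenser: Fixed walnut dispenser: open-topped pale wooden trough, 148 mm wide, on a stand; its floor falls at 25 degrees to the spout. Origin: centre of its foot on the trolley top; x points from spout to back, y left, z up. Spout lip at x = -100 mm: underside 92 mm high, sides up to 187 mm; back of trough 262 mm high. Below the lip it is open back to x = -40 mm, where the stand (160 mm wide) begins
- under_spout (a point): Point on the trolley top where the walnuts come down: 65 mm in front of the spout lip, at (-165, 0, 0) mm in the dispenser's frame. The pan's centre belongs here
- gate (a joint): Opening angle (rad) of the flat aluminium gate that closes the spout. 0 = shut (upright, walnuts resting on it); grows as its lower edge swings out, away from the trough, and up; stop at 1.4. 0.785 is 45 degrees. A spring shuts it when let go: 1 to 2 N at the handle
- gate_hinge (a point): Centre of the gate's level hinge axis, along the dispenser's y, at (-103, 0, 175) mm in the dispenser's frame
- gate_handle (a point): Grip point in the dark wooden handle that sticks out from the gate's middle, away from the trough: 62 mm long (along x), 16 mm wide (along y, pinch it across this), 24 mm tall. From the hinge it lies 75 mm out and 30 mm down when shut (145 mm above the trolley), 74 mm out and 32 mm up at 45 degrees. Turns with the gate
- pan: Round aluminium cake pan, loose and empty, 200 mm outside diameter, 50 mm high, upright double wall 8 mm thick, floor 5 mm thick, 0.26 to 0.46 kg. Origin: centre of its underside, z up. It can be pinched across its wall from above
- comb: Bystander: blue plastic decorating comb, loose, lying flat, 100 x 61 x 6 mm; origin under the middle of its back
- jar: Bystander: glass sprinkle jar with metal twist cap, loose, 60 mm across, 100 mm high; origin at the centre of its underside
- whisk: Bystander: stainless whisk, loose, lying on the trolley, 210 mm long along its own x (wire head to +x), up to 56 mm wide and about 55 mm high; origin under its middle
- walnut0: One of six walnuts in the shell, loose, round, 34 mm across, 15 g, lying in the trough behind the gate at the start in two rows of three; origin at its centre. It rolls out through the spout by itself when the gate is open
- walnut1: One of six walnuts in the shell, loose, round, 34 mm across, 15 g, lying in the trough behind the gate at the start in two rows of three; origin at its centre. It rolls out through the spout by itself when the gate is open
- walnut2: One of six walnuts in the shell, loose, round, 34 mm across, 15 g, lying in the trough behind the gate at the start in two rows of three; origin at its centre. It rolls out through the spout by itself when the gate is open
- walnut3: One of six walnuts in the shell, loose, round, 34 mm across, 15 g, lying in the trough behind the gate at the start in two rows of three; origin at its centre. It rolls out through the spout by itself when the gate is open
- walnut4: One of six walnuts in the shell, loose, round, 34 mm across, 15 g, lying in the trough behind the gate at the start in two rows of three; origin at its centre. It rolls out through the spout by itself when the gate is open
- walnut5: One of six walnuts in the shell, loose, round, 34 mm across, 15 g, lying in the trough behind the gate at the start in two rows of three; origin at its centre. It rolls out through the spout by itself when the gate is open
Things that resemble listed ones, but are neither listed nor needed, are in the scene too. What is shaped like the walnut2 but blue is not meant.

How it is judged (in metres and radians):
On the way, in this order (a step that is already met when the one before it is completed fails the run):
1. the cake pan stands under the spout, the gate still shut (horizontal distance between pan and under_spout below 0.055 m and height (world z) of pan below 0.006 m and angle between pan's own z axis and vertical below 0.06 rad and value of joint gate below 0.12 rad), for 0.2 s.
2. the gripper holds the gate open at about 45 degrees (value of joint gate between 0.64 and 0.93 rad and contact force between the fingers and gate above 1 N), for 0.3 s.
At the end, for the whole second after the job is handed in: The program ends while the fingers hold the gate still (over 1 N) at 45 degrees, within 8 degrees (0.64 to 0.93 rad); the pan stands flat on the trolley with its centre within 55 mm of the point under the spout; all six walnuts lie in the pan (all of step 2 and horizontal distance between pan and under_spout below 0.055 m and height (world z) of pan below 0.006 m and angle between pan's own z axis and vertical below 0.06 rad and velocity of joint gate between -0.15 and 0.15 rad/s and horizontal distance between each of walnut0, walnut1, walnut2, walnut3, walnut4, walnut5 and pan below 0.095 m and height (world z) of each of walnut0, walnut1, walnut2, walnut3, walnut4, walnut5 below 0.065 m); the arm keeps its last pose, push and grip.
It fails at once if the comb is moved more than 30 mm (distance of comb from where it was at the start of the episode above 0.03 m).
It fails at once if the jar is moved more than 30 mm (distance of jar from where it was at the start of the episode above 0.03 m).
It fails at once if the whisk is moved more than 30 mm (distance of whisk from where it was at the start of the episode above 0.03 m).
It fails at once if the jar is knocked over (angle between jar's own z axis and vertical above 0.5 rad).
It also fails if it takes over 64 s, if anything falls off the work surface, if the arm or the gripper's body presses on something with over 40 N, if the wrist force passes 120 N, or if a joint passes its speed limit or range.

## Working session

There is one attempt and no reset: what is moved stays moved. The work goes in short steps, Python scripts to look and compute and a tool call to move; the robot and the scene stay as the last step left them, time stands still between calls to the robot, and variables do not carry over. Pictures are saved under pics/ and viewed, and the job is handed in when it is done.

Besides the shell and the picture viewer there is one more tool, called after "Call:" by a JSON object that holds its "method" and its "body". step_arm: Moves the arm, as the interface text tells. Its arguments: {"type":"object","properties":{"plan":{"type":"array","items":{"type":"object","properties":{"grip":{"type":"number"},"tx":{"type":"number"},"ty":{"type":"number"},"tz":{"type":"number"},"ax":{"type":"number"},"ay":{"type":"number"},"az":{"type":"number"}}}},"newtons":{"type":"number"}},"required":["plan"]}

```bash
mkdir -p pics; ls; python3 - <<'E'
from bench import *
import cv2,json
for n in ("scene","top","wrist"):
    print(n,camera_model(n))
s=sense();print(s)
for n in ("scene","top","wrist"):
    cv2.imwrite(f"pics/{n}0.png",snapshot(n)[:,:,::-1])
E
```

```text
pics
scene {'intrinsics': array([[348.50231394,   0.        , 255.89467632],
       [  0.        , 348.50231394, 201.06576303],
       [  0.        ,   0.        ,   1.        ]]), 'dist_coeffs': array([-0.10656528,  0.        ,  0.        ,  0.        ,  0.        ]), 'pose': array([[ 1.17890854e-01,  6.86658466e-01, -7.17357580e-01,
         1.13627460e+03],
       [ 9.93009750e-01, -8.57210486e-02,  8.11390097e-02,
        -6.95727665e+01],
       [-5.77785608e-03, -7.21908618e-01, -6.91964279e-01,
         6.29773685e+02],
       [ 0.00000000e+00,  0.00000000e+00,  0.00000000e+00,
         1.00000000e+00]])}
top {'intrinsics': array([[400.53240734,   0.        , 257.85402409],
       [  0.        , 400.53240734, 189.32659856],
       [  0.        ,   0.        ,   1.        ]]), 'dist_coeffs': array([0.01797241, 0.        , 0.        , 0.        , 0.        ]), 'pose': array([[-2.48392825e-05, -9.83523299e-01,  1.80781415e-01,
         4.67966452e+02],
       [-9.99849390e-01,  3.16189558e-03,  1.70645995e-02,
        -2.61266354e+01],
       [-1.73550431e-02, -1.80753763e-01, -9
[... 716 characters left out ...]
+00,
         1.00000000e+00]])}
{'time': 0.0, 'joint_pos': array([ 6.13404756e+01,  7.51656375e+00,  8.53288042e+01,  1.57879526e-04,
        8.72618195e+01, -4.89309248e+00]), 'qd': array([ 0.02219473,  0.07673845,  0.0676624 ,  0.07854714, -0.04061109,
       -0.06231825]), 'joint_efforts': array([-1.54377653e-03, -5.69429398e+01, -5.00535822e+01, -3.72779768e-04,
        1.56655954e-02,  3.76778485e-05]), 'tool_pos': array([241.52020639, 548.64336916, 230.23381375]), 'tcp_rot': array([-1.79893217e+02, -9.29984632e-03,  1.56233552e+02]), 'ft_force': array([0.21147463, 0.95535544, 0.13475909]), 'wrist_torque': array([ 0.01490966, -0.01447218, -0.02915214]), 'finger_gap': 85.43988685212393}
```

View pics/scene0.png

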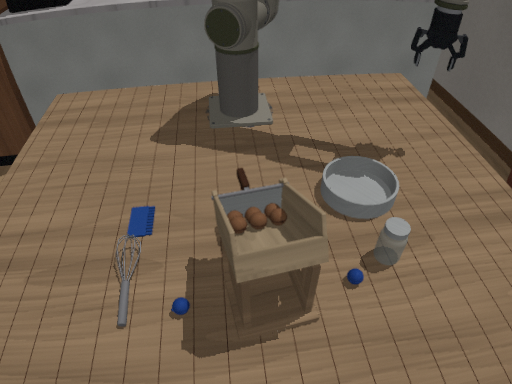

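View pics/top0.png

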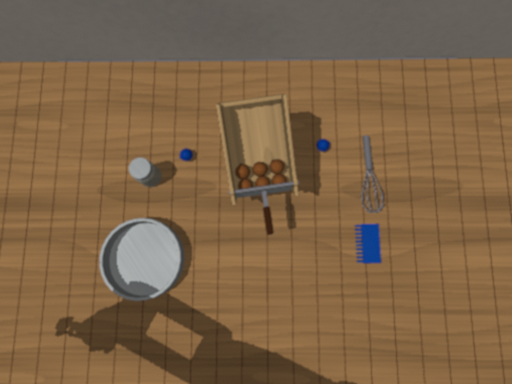

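View pics/wrist0.png

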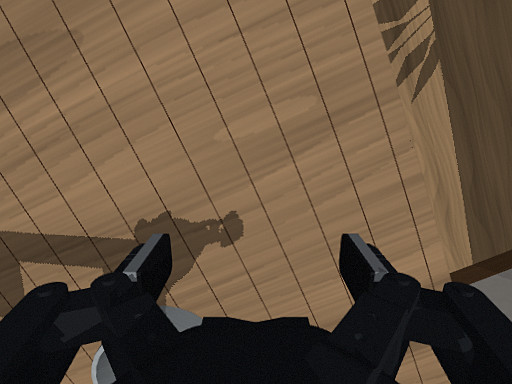

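The top view shows the pan as a grey ring near (142,259). The dispenser is at about (257,150), with its spout and dark handle (268,218) towards the robot. The jar is at (143,170), the comb at (369,243), the whisk at (371,175), and the blue decoy balls at (187,154) and (323,145). I'll enlarge the dispenser and fit the pan.

```bash
cat > h.py <<'E'
import numpy as np,cv2
from bench import *
def ray(cam,px):
    m=camera_model(cam)
    p=cv2.undistortPoints(np.array(px,float).reshape(-1,1,2),m["intrinsics"],m["dist_coeffs"]).reshape(-1,2)
    d=np.c_[p,np.ones(len(p))]
    T=m["pose"]; return T[:3,3],d@T[:3,:3].T
def onz(cam,px,z):
    o,d=ray(cam,px); z=np.broadcast_to(z,len(d)); t=(z-o[2])/d[:,2]; return o+d*t[:,None]
def proj(cam,P,T=None):
    m=camera_model(cam); T=np.linalg.inv(m["pose"] if T is None else T)
    return cv2.projectPoints(np.array(P,float).reshape(-1,3),cv2.Rodrigues(T[:3,:3])[0],T[:3,3],m["intrinsics"],m["dist_coeffs"])[0].reshape(-1,2)
E
python3 - <<'E'
from h import *
top=cv2.imread("pics/top0.png"); sc=cv2.imread("pics/scene0.png")
cv2.imwrite("pics/topc.png",cv2.resize(top[85:245,200:320],None,fx=5,fy=5,interpolation=cv2.INTER_CUBIC)[:600*2][:800])
cv2.imwrite("pics/topc.png",cv2.resize(top[88:240,205:310],None,fx=3.9,fy=3.9,interpolation=cv2.INTER_CUBIC))
cv2.imwrite("pics/scc.png",cv2.resize(sc[160:330,200:340],None,fx=3.5,fy=3.5,interpolation=cv2.INTER_CUBIC))
hsv=cv2.cvtColor(top,cv2.COLOR_BGR2HSV)
m=((hsv[...,1]<70)&(hsv[...,2]>60)).astype(np.uint8); m[:80]=0
m=cv2.morphologyEx(m,cv2.MORPH_CLOSE,np.ones((5,5)))
cs,_=cv2.findContours(m,0,1)
for c in cs:
    if cv2.contourArea(c)>60: print(cv2.contourArea(c),cv2.boundingRect(c))
c=max(cs,key=cv2.contourArea)
h=cv2.convexHull(c).reshape(-1,2)
P=onz("top",h,50); (x,y),r=cv2.minEnclosingCircle(P[:,:2].astype(np.float32));print(x,y,r)
A=np.c_[2*P[:,:2],np.ones(len(P))];s=np.linalg.lstsq(A,(P[:,:2]**2).sum(1),rcond=None)[0];print(s[:2],np.sqrt(s[2]+s[:2]@s[:2]))
E
```

```text
195.5 (355, 224, 27, 40)
5472.0 (99, 218, 86, 83)
495.5 (228, 181, 71, 27)
629.5 (129, 157, 32, 30)
857.0 (361, 135, 23, 78)
480.32049560546875 275.81585693359375 104.65502166748047
[479.98012441 276.24470745] 102.38037758638518
```

View pics/topc.png

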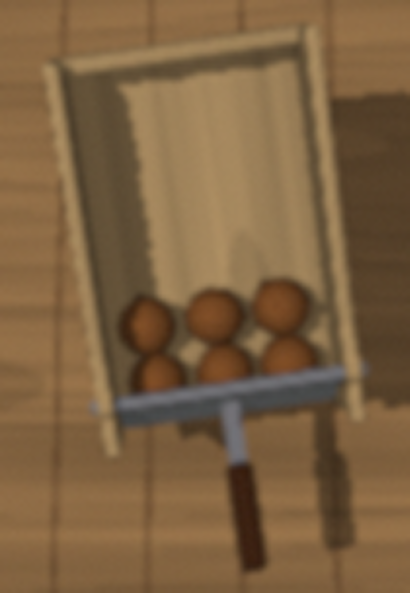

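View pics/scc.png

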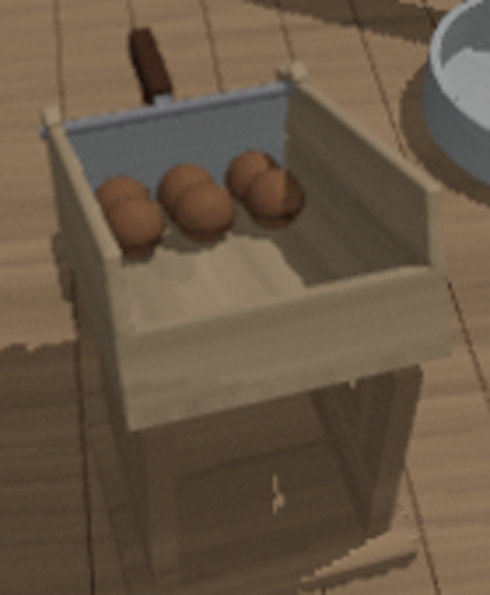

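```bash
python3 - <<'E'
from h import *
f=lambda p:np.array(p,float)/3.9+[205-.37,88-.37]
B=onz("top",f([(45,66),(317,27)]),262); print("back",B,np.linalg.norm(B[0]-B[1]), )
H=onz("top",f([(97,407),(367,370)]),178); print("hinge",H,np.linalg.norm(H[0]-H[1]))
K=onz("top",f([(239,463),(254,570)]),157); print("handle",K,np.linalg.norm(K[0]-K[1]))
for n,v in(("back",B[0]-B[1]),("hinge",H[0]-H[1])):print(n,np.degrees(np.arctan2(-v[0],v[1])))
v=K[0]-K[1];print(np.degrees(np.arctan2(v[1],v[0])))
v=B.mean(0)-H.mean(0);print("axis",np.degrees(np.arctan2(v[1],v[0])),np.linalg.norm(v[:2]))
# walnuts etc
E
```

```text
back [[788.28631492  73.04252298 262.        ]
 [809.01504376 -70.40158671 262.        ]] 144.93409813914317
hinge [[ 620.58873583   50.82547489  178.        ]
 [ 641.21248981 -100.68825841  178.        ]] 152.91092376773778
handle [[591.65892189 -28.7213214  157.        ]
 [530.92687999 -36.93105921 157.        ]] 61.28442468074836
back 8.22274004265534
hinge 7.751351395359654
7.69855799714867
axis 8.894299296467015 169.79176942988602
```

```bash
python3 - <<'E'
import bench
print([n for n in dir(bench) if n[0]!='_']); print(getattr(bench,'grip_depth',None))
from h import *
o=np.array([633+103*np.cos(np.radians(8)),-24+103*np.sin(np.radians(8)),0]);c,s=np.cos(np.radians(8)),np.sin(np.radians(8))
R=np.array([[c,-s,0],[s,c,0],[0,0,1]])
print(o, o+R@[-165,0,0])
P=[R@p+o for p in ([-103,74,178],[-103,-74,178],[-147,0,157],[-209,0,157],[-178,0,145])]
sc=cv2.imread("pics/scene0.png")
q=proj("scene",P);print(q)
for a in q: cv2.drawMarker(sc,tuple(int(round(v)) for v in a),(0,255,0),0,5)
cv2.imwrite("pics/scc2.png",cv2.resize(sc[150:330,200:340],None,fx=3.3,fy=3.3,interpolation=cv2.INTER_CUBIC))
for n,px,z in(("jar",(140,167),100),("comb",(369,243),3),("whiskhead",(372,200),25),("whiskend",(366,138),10)):print(n,onz("top",[px],z))
E
```

```text
['PlanningError', 'camera_model', 'grip_depth', 'hand_in', 'sense', 'snapshot']
18.700000000000003
[734.99761108  -9.6651706    0.        ] [571.60337974 -32.62873226   0.        ]
[[286.17985684 182.56880017]
 [212.39499618 195.83052659]
 [245.01737876 182.94964463]
 [238.4616467  165.17361941]
 [241.8278819  178.10071173]]
jar [[696.46038759 275.21691723 100.        ]]
comb [[ 518.33163081 -291.76101636    3.        ]]
whiskhead [[ 625.86920341 -299.20817706   25.        ]]
whiskend [[ 795.03344649 -295.87372301   10.        ]]
```

View pics/scc2.png

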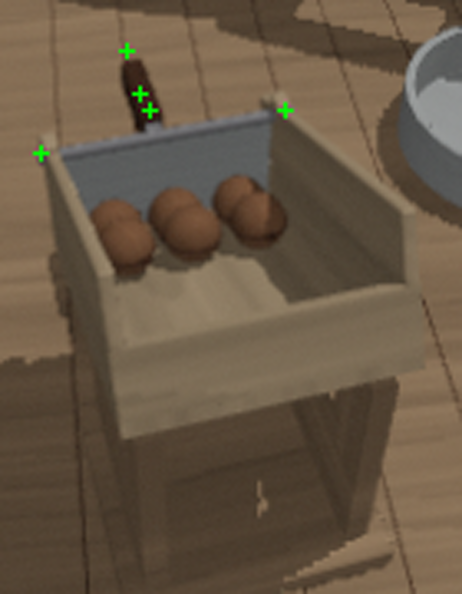

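Reprojection into the scene view agrees to about 3 px. The pan is at (480,276) with a measured radius of 102 mm against the true 100. The dispenser yaw is 8° and the spout point is about (572,-33). I'll turn the tool so the jaws cross the pan wall at its near-left side.

Call:
{"method": "step_arm", "body": {"plan": [{"az": 7},{"az": 7},{"az": 7},{"az": 7},{"az": 7},{"az": 7},{"az": 7},{"az": 7}]}}

```text
invalid input
```

Call:
{"method": "step_arm", "body": {"plan": [{"az": 7},{"az": 7},{"az": 7},{"az": 7},{"az": 7},{"az": 7},{"az": 5},{}]}}

```text
invalid input
```

```bash
cat >> h.py <<'E'
from scipy.spatial.transform import Rotation as Ro
def to(tgt):
    s=sense();R=Ro.from_euler('xyz',s["tcp_rot"],degrees=True).as_matrix()
    print("t",round(s["time"],2),"pos",s["tool_pos"].round(1),"rpy",s["tcp_rot"].round(2),"f",s["ft_force"].round(1),"gap",round(s["finger_gap"],1))
    print("y-axis ang",np.degrees(np.arctan2(R[1,1],R[0,1])).round(2),"cm in tool:",(R.T@(np.array(tgt)-s["tool_pos"])/10).round(2))
E
python3 -c "
from h import *
to([403,334,120])"
```

```text
t 0.15 pos [241.6 548.7 230.5] rpy [-1.7991e+02 -1.0000e-02  1.5623e+02] f [-0.4  0.3  1.1] gap 85.5
y-axis ang 66.23 cm in tool: [-23.43 -13.13  11.06]
```

Call:
{"method": "step_arm", "body": {"plan": [{"grip": 8.5,"tx": 0,"ty": 0,"tz": 0,"ax": 0,"ay": 0,"az": 7},{"grip": 8.5,"tx": 0,"ty": 0,"tz": 0,"ax": 0,"ay": 0,"az": 7},{"grip": 8.5,"tx": 0,"ty": 0,"tz": 0,"ax": 0,"ay": 0,"az": 7},{"grip": 8.5,"tx": 0,"ty": 0,"tz": 0,"ax": 0,"ay": 0,"az": 7},{"grip": 8.5,"tx": 0,"ty": 0,"tz": 0,"ax": 0,"ay": 0,"az": 7},{"grip": 8.5,"tx": 0,"ty": 0,"tz": 0,"ax": 0,"ay": 0,"az": 7},{"grip": 8.5,"tx": 0,"ty": 0,"tz": 0,"ax": 0,"ay": 0,"az": 7},{"grip": 8.5,"tx": 0,"ty": 0,"tz": 0,"ax": 0,"ay": 0,"az": 7}]}}

```text
time: 0.82
tool_pos: [241.7, 548.9, 230.8]
tcp_rot: [-180.0, 0.0, 99.9]
ft_force: [0.2, -0.5, -0.0]
finger_gap: 84.8
```

Call:
{"method": "step_arm", "body": {"plan": [{"grip": 8.5,"tx": 0,"ty": 0,"tz": 0,"ax": 0,"ay": 0,"az": 7},{"grip": 8.5,"tx": 0,"ty": 0,"tz": 0,"ax": 0,"ay": 0,"az": 7},{"grip": 8.5,"tx": 0,"ty": 0,"tz": 0,"ax": 0,"ay": 0,"az": 7},{"grip": 8.5,"tx": 0,"ty": 0,"tz": 0,"ax": 0,"ay": 0,"az": 7},{"grip": 8.5,"tx": 0,"ty": 0,"tz": 0,"ax": 0,"ay": 0,"az": 7},{"grip": 8.5,"tx": 0,"ty": 0,"tz": 0,"ax": 0,"ay": 0,"az": 7},{"grip": 8.5,"tx": 0,"ty": 0,"tz": 0,"ax": 0,"ay": 0,"az": 5},{"grip": 8.5,"tx": 0,"ty": 0,"tz": 0,"ax": 0,"ay": 0,"az": 0}]}}

```text
time: 1.48
tool_pos: [241.7, 548.9, 230.9]
tcp_rot: [180.0, 0.0, 53.0]
ft_force: [0.2, -0.3, -0.4]
finger_gap: 85.3
```

```bash
python3 -c "
from h import *
to([403,334,120])"
```

```text
t 1.48 pos [241.7 548.9 230.9] rpy [1.7999e+02 4.0000e-02 5.2990e+01] f [ 0.2 -0.3 -0.4] gap 85.3
y-axis ang -37.01 cm in tool: [-7.45 25.82 11.09]
```

Call:
{"method": "step_arm", "body": {"plan": [{"grip": 8.5,"tx": -0.93,"ty": 3.23,"tz": 1.39,"ax": 0,"ay": 0,"az": 0},{"grip": 8.5,"tx": -0.93,"ty": 3.23,"tz": 1.39,"ax": 0,"ay": 0,"az": 0},{"grip": 8.5,"tx": -0.93,"ty": 3.23,"tz": 1.39,"ax": 0,"ay": 0,"az": 0},{"grip": 8.5,"tx": -0.93,"ty": 3.23,"tz": 1.39,"ax": 0,"ay": 0,"az": 0},{"grip": 8.5,"tx": -0.93,"ty": 3.23,"tz": 1.39,"ax": 0,"ay": 0,"az": 0},{"grip": 8.5,"tx": -0.93,"ty": 3.23,"tz": 1.39,"ax": 0,"ay": 0,"az": 0},{"grip": 8.5,"tx": -0.93,"ty": 3.23,"tz": 1.39,"ax": 0,"ay": 0,"az": 0},{"grip": 8.5,"tx": -0.93,"ty": 3.23,"tz": 1.39,"ax": 0,"ay": 0,"az": 0}]}}

```text
time: 2.15
tool_pos: [404.8, 333.4, 119.4]
tcp_rot: [180.0, -0.0, 53.5]
ft_force: [0.6, -0.2, -0.5]
finger_gap: 84.9
```

```bash
python3 -c "
from h import *
to([403,334,12])
cv2.imwrite('pics/wrist1.png',snapshot('wrist')[:,:,::-1])"
```

```text
t 2.15 pos [404.8 333.4 119.4] rpy [ 1.800e+02 -1.000e-02  5.346e+01] f [ 0.6 -0.2 -0.5] gap 84.9
y-axis ang -36.54 cm in tool: [-0.06 -0.18 10.74]
```

View pics/wrist1.png

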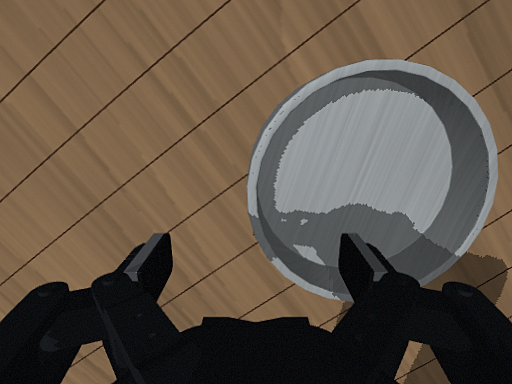

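The wrist view shows the pan wall at about (250–300, 190–290) with the fingertips at (160,240) and (350,240). I'll check the fitted circle against this view.

```bash
python3 - <<'E'
from h import *
s=sense();T=np.eye(4);T[:3,:3]=Ro.from_euler('xyz',s["tcp_rot"],degrees=True).as_matrix();T[:3,3]=s["tool_pos"]
T=T@camera_model("wrist")["T_tool_cam"]
im=cv2.imread("pics/wrist1.png")
a=np.linspace(0,2*np.pi,60);C=np.c_[480+100*np.cos(a),276+100*np.sin(a),a*0+50]
m=camera_model("wrist");Ti=np.linalg.inv(T)
q=cv2.projectPoints(C,cv2.Rodrigues(Ti[:3,:3])[0],Ti[:3,3],m["intrinsics"],m["dist_coeffs"])[0].reshape(-1,2)
for p in q: cv2.circle(im,tuple(int(v) for v in p),2,(0,255,0),-1)
cv2.imwrite("pics/wrist1b.png",im)
E
```

```text
(no output)
```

View pics/wrist1b.png

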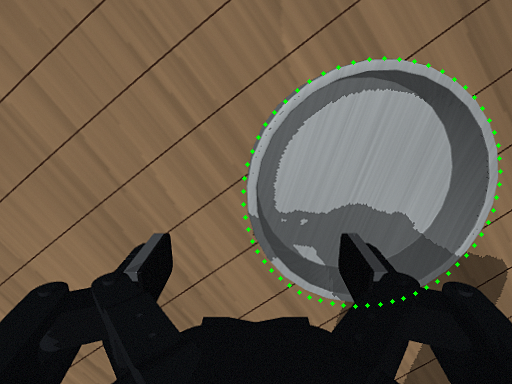

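The circle fits. Now descend over the wall and close.

Call:
{"method": "step_arm", "body": {"plan": [{"grip": 8.5,"tx": 0,"ty": -0.1,"tz": 2.5,"ax": 0,"ay": 0,"az": 0},{"grip": 8.5,"tx": 0,"ty": -0.1,"tz": 2.5,"ax": 0,"ay": 0,"az": 0},{"grip": 8.5,"tx": 0,"ty": 0,"tz": 2.5,"ax": 0,"ay": 0,"az": 0},{"grip": 8.5,"tx": 0,"ty": 0,"tz": 2,"ax": 0,"ay": 0,"az": 0},{"grip": 8.5,"tx": 0,"ty": 0,"tz": 1,"ax": 0,"ay": 0,"az": 0},{"grip": 8.5,"tx": 0,"ty": 0,"tz": 0,"ax": 0,"ay": 0,"az": 0},{"grip": 4,"tx": 0,"ty": 0,"tz": 0,"ax": 0,"ay": 0,"az": 0},{"grip": 2,"tx": 0,"ty": 0,"tz": 0,"ax": 0,"ay": 0,"az": 0}], "newtons": 50}}

```text
time: 2.87
tool_pos: [403.6, 336.9, 16.6]
tcp_rot: [180.0, -0.1, 53.3]
ft_force: [-0.5, -0.3, -0.1]
finger_gap: 63.3
```

Call:
{"method": "step_arm", "body": {"plan": [{"grip": 1,"tx": 0,"ty": 0,"tz": 0,"ax": 0,"ay": 0,"az": 0},{"grip": 0.5,"tx": 0,"ty": 0,"tz": 0,"ax": 0,"ay": 0,"az": 0},{"grip": 0,"tx": 0,"ty": 0,"tz": 0,"ax": 0,"ay": 0,"az": 0},{"grip": 0,"tx": 0,"ty": 0,"tz": 0,"ax": 0,"ay": 0,"az": 0},{"grip": 0,"tx": 0,"ty": 0,"tz": 0,"ax": 0,"ay": 0,"az": 0},{"grip": 0,"tx": 0,"ty": 0,"tz": 0,"ax": 0,"ay": 0,"az": 0}], "newtons": 50}}

```text
time: 3.37
tool_pos: [403.2, 336.4, 15.9]
tcp_rot: [180.0, -0.1, 53.2]
ft_force: [-0.1, -0.8, 5.6]
finger_gap: 8.9
```

```bash
python3 -c "
from h import *
to([496,25,15])
cv2.imwrite('pics/wrist2.png',snapshot('wrist')[:,:,::-1])"
```

```text
t 3.37 pos [403.2 336.4  15.9] rpy [ 1.7998e+02 -7.0000e-02  5.3220e+01] f [-0.1 -0.8  5.6] gap 8.9
y-axis ang -36.78 cm in tool: [-19.39  26.08   0.07]
```

View pics/wrist2.png

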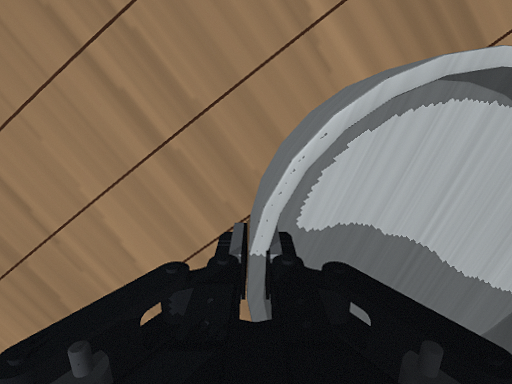

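Gripped (gap 8.9 mm on the 8 mm wall). Next, slide it under the spout.

Call:
{"method": "step_arm", "body": {"plan": [{"grip": 0,"tx": 0,"ty": 0,"tz": -0.2,"ax": 0,"ay": 0,"az": 0},{"grip": 0,"tx": -0.6,"ty": 0.8,"tz": 0,"ax": 0,"ay": 0,"az": 0},{"grip": 0,"tx": -1.2,"ty": 1.6,"tz": 0,"ax": 0,"ay": 0,"az": 0},{"grip": 0,"tx": -1.2,"ty": 1.6,"tz": 0,"ax": 0,"ay": 0,"az": 0},{"grip": 0,"tx": -1.2,"ty": 1.6,"tz": 0,"ax": 0,"ay": 0,"az": 0},{"grip": 0,"tx": -1.2,"ty": 1.6,"tz": 0,"ax": 0,"ay": 0,"az": 0},{"grip": 0,"tx": -1.2,"ty": 1.6,"tz": 0,"ax": 0,"ay": 0,"az": 0},{"grip": 0,"tx": -1.2,"ty": 1.6,"tz": 0,"ax": 0,"ay": 0,"az": 0}], "newtons": 80}}

```text
time: 4.08
tool_pos: [438.7, 209.7, 16.5]
tcp_rot: [-180.0, 0.1, 53.3]
ft_force: [-0.4, 1.0, -2.4]
finger_gap: 8.5
```

```bash
python3 -c "
from h import *
to([496,25,15])
cv2.imwrite('pics/top2.png',snapshot('top')[:,:,::-1])"
```

```text
t 4.08 pos [438.7 209.7  16.5] rpy [-1.7996e+02  6.0000e-02  5.3250e+01] f [-0.4  1.  -2.4] gap 8.5
y-axis ang -36.75 cm in tool: [-11.37  15.64   0.15]
```

View pics/top2.png

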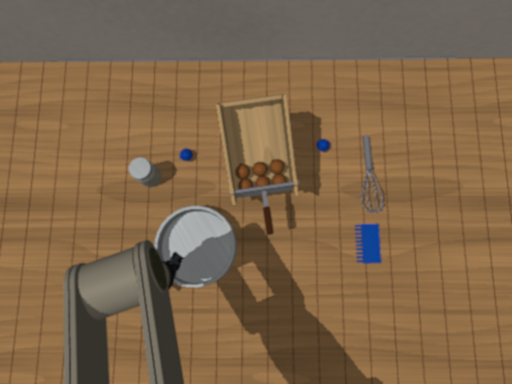

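Call:
{"method": "step_arm", "body": {"plan": [{"grip": 0,"tx": -1.45,"ty": 2.0,"tz": 0,"ax": 0,"ay": 0,"az": 0},{"grip": 0,"tx": -1.45,"ty": 2.0,"tz": 0,"ax": 0,"ay": 0,"az": 0},{"grip": 0,"tx": -1.45,"ty": 2.0,"tz": 0,"ax": 0,"ay": 0,"az": 0},{"grip": 0,"tx": -1.45,"ty": 2.0,"tz": 0,"ax": 0,"ay": 0,"az": 0},{"grip": 0,"tx": -1.45,"ty": 2.0,"tz": 0,"ax": 0,"ay": 0,"az": 0},{"grip": 0,"tx": -1.45,"ty": 2.0,"tz": 0,"ax": 0,"ay": 0,"az": 0},{"grip": 0,"tx": -1.3,"ty": 1.8,"tz": 0,"ax": 0,"ay": 0,"az": 0},{"grip": 0,"tx": -1.3,"ty": 1.8,"tz": 0,"ax": 0,"ay": 0,"az": 0}]}}

```text
time: 4.8
tool_pos: [495.8, 25.9, 16.5]
tcp_rot: [-179.9, 0.0, 53.2]
ft_force: [0.6, 1.6, -2.3]
finger_gap: 8.4
```

Call:
{"method": "step_arm", "body": {"plan": [{"grip": 0,"tx": 0,"ty": 0,"tz": 0.1,"ax": 0,"ay": 0,"az": 0},{"grip": 0,"tx": 0,"ty": 0,"tz": 0.1,"ax": 0,"ay": 0,"az": 0},{"grip": 0,"tx": 0,"ty": 0,"tz": 0,"ax": 0,"ay": 0,"az": 0}]}}

```text
time: 5.05
tool_pos: [497.4, 25.6, 16.0]
tcp_rot: [179.9, 0.0, 53.1]
ft_force: [-0.3, -5.3, 5.5]
finger_gap: 8.1
```

```bash
python3 -c "
from h import *
to([496,25,15])
cv2.imwrite('pics/top3.png',snapshot('top')[:,:,::-1])
cv2.imwrite('pics/scene3.png',snapshot('scene')[:,:,::-1])"
```

```text
t 5.05 pos [497.4  25.6  16. ] rpy [1.7986e+02 3.0000e-02 5.3140e+01] f [-0.3 -5.3  5.5] gap 8.1
y-axis ang -36.86 cm in tool: [-0.14 -0.08  0.1 ]
```

View pics/top3.png

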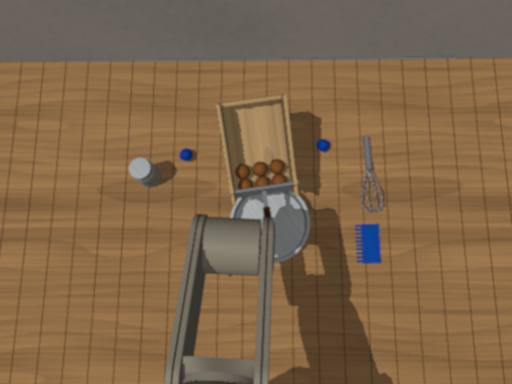

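View pics/scene3.png

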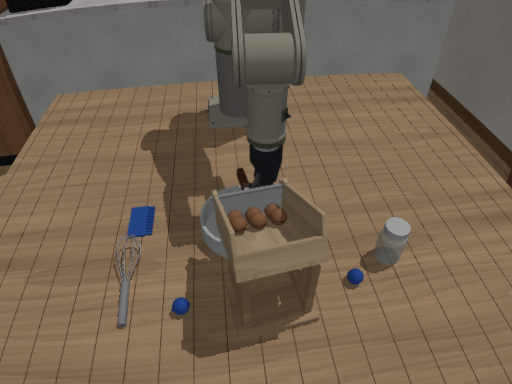

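The pan sits under the spout and its centre is close to the target. The gate is still shut. Release and rise.

Call:
{"method": "step_arm", "body": {"plan": [{"grip": 2,"tx": 0,"ty": 0,"tz": 0,"ax": 0,"ay": 0,"az": 0},{"grip": 3,"tx": 0,"ty": 0,"tz": 0,"ax": 0,"ay": 0,"az": 0},{"grip": 4,"tx": 0,"ty": 0,"tz": 0,"ax": 0,"ay": 0,"az": 0},{"grip": 4,"tx": 0,"ty": 0,"tz": 0,"ax": 0,"ay": 0,"az": 0},{"grip": 4,"tx": 0,"ty": 0,"tz": -1,"ax": 0,"ay": 0,"az": 0},{"grip": 4,"tx": 0,"ty": 0,"tz": -2.5,"ax": 0,"ay": 0,"az": 0},{"grip": 4,"tx": 0,"ty": 0,"tz": -3,"ax": 0,"ay": 0,"az": 0},{"grip": 4,"tx": 0,"ty": 0,"tz": -3,"ax": 0,"ay": 0,"az": 0}]}}

```text
time: 5.82
tool_pos: [495.7, 27.6, 111.1]
tcp_rot: [-179.9, 0.1, 53.3]
ft_force: [0.8, -0.6, 0.4]
finger_gap: 39.9
```

Call:
{"method": "step_arm", "body": {"plan": [{"grip": 6,"tx": -2,"ty": 0,"tz": -3,"ax": 0,"ay": 0,"az": 0},{"grip": 6,"tx": -3,"ty": -1,"tz": -2,"ax": 0,"ay": 0,"az": 0},{"grip": 6,"tx": -3,"ty": 0,"tz": -2,"ax": 0,"ay": 0,"az": 0},{"grip": 6,"tx": -2,"ty": 0,"tz": 0,"ax": 0,"ay": 0,"az": 7},{"grip": 6,"tx": 0,"ty": 0,"tz": 0,"ax": 0,"ay": 0,"az": 7},{"grip": 6,"tx": 0,"ty": 0,"tz": 0,"ax": 0,"ay": 0,"az": 7},{"grip": 6,"tx": 0,"ty": 0,"tz": 0,"ax": 0,"ay": 0,"az": 7},{"grip": 6,"tx": 0,"ty": 0,"tz": 0,"ax": 0,"ay": 0,"az": 7}]}}

```text
time: 6.48
tool_pos: [428.6, -46.8, 181.0]
tcp_rot: [180.0, -0.0, 17.9]
ft_force: [-0.6, 0.1, -0.7]
finger_gap: 60.1
```

Call:
{"method": "step_arm", "body": {"plan": [{"grip": 6,"tx": 0,"ty": 0,"tz": 0,"ax": 0,"ay": 0,"az": 7},{"grip": 6,"tx": 0,"ty": 0,"tz": 0,"ax": 0,"ay": 0,"az": 3},{"grip": 6,"tx": 0,"ty": 0,"tz": 0,"ax": 0,"ay": 0,"az": 0}]}}

```text
time: 6.73
tool_pos: [428.7, -46.6, 180.8]
tcp_rot: [180.0, -0.0, 8.1]
ft_force: [-0.6, 0.4, 1.4]
finger_gap: 60.1
```

```bash
python3 -c "
from h import *
to([559,-34,200])
s=sense();print(s['joint_pos'].round(1))
for n in ('top','wrist'):cv2.imwrite(f'pics/{n}4.png',snapshot(n)[:,:,::-1])"
```

```text
t 6.73 pos [428.7 -46.6 180.8] rpy [ 1.7999e+02 -3.0000e-02  8.1000e+00] f [-0.6  0.4  1.4] gap 60.1
y-axis ang -81.9 cm in tool: [13.08  0.59 -1.92]
[-13.  -18.2 114.6   0.   83.5  68.9]
```

View pics/top4.png

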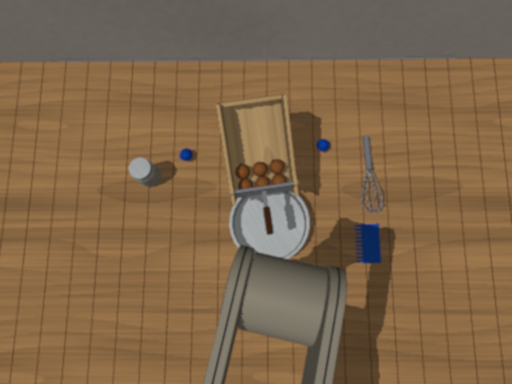

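View pics/wrist4.png

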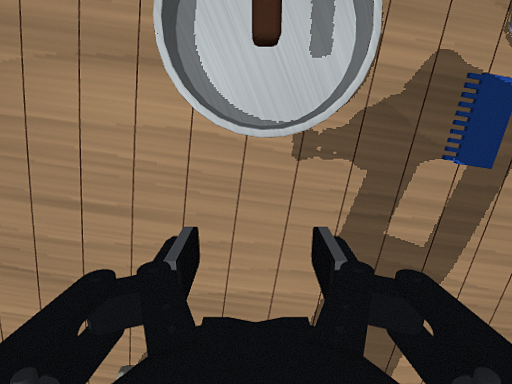

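The top view shows the pan at about (270,223) under the shut gate. The wrist view shows the handle's near end at about (265,44). I'll measure both.

```bash
python3 - <<'E'
from h import *
top=cv2.imread("pics/top4.png");hsv=cv2.cvtColor(top,cv2.COLOR_BGR2HSV)
m=((hsv[...,1]<70)&(hsv[...,2]>60)).astype(np.uint8); m[:196]=0;m[:,:228]=0;m[:,314:]=0;m[262:]=0
m=cv2.morphologyEx(m,cv2.MORPH_CLOSE,np.ones((5,5)))
cs,_=cv2.findContours(m,0,1);c=max(cs,key=cv2.contourArea)
h=cv2.convexHull(c).reshape(-1,2);h=h[(h[:,1]>205)&(h[:,1]<248)]
P=onz("top",h,50)[:,:2]
A=np.c_[2*P,np.ones(len(P))];s=np.linalg.lstsq(A,(P**2).sum(1),rcond=None)[0];print("pan",s[:2],np.sqrt(s[2]+s[:2]@s[:2]),len(P))
# handle (dark brown) in wrist & top
st=sense();T=np.eye(4);T[:3,:3]=Ro.from_euler('xyz',st["tcp_rot"],degrees=True).as_matrix();T[:3,3]=st["tool_pos"]
mm=camera_model("wrist");T=T@mm["T_tool_cam"]
def wz(px,z):
    p=cv2.undistortPoints(np.array(px,float).reshape(-1,1,2),mm["intrinsics"],mm["dist_coeffs"]).reshape(-1,2)
    d=np.c_[p,np.ones(len(p))]@T[:3,:3].T;return T[:3,3]+d*((z-T[2,3])/d[:,2])[:,None]
w=cv2.imread("pics/wrist4.png");hw=cv2.cvtColor(w,cv2.COLOR_BGR2HSV)
for im,hh,box in((w,hw,(0,60,230,300)),(top,hsv,(195,240,255,280))):
    k=((hh[...,1]>110)&(hh[...,2]<95)).astype(np.uint8);z=np.zeros_like(k);a,b,c_,d=box;z[a:b,c_:d]=k[a:b,c_:d]
    ys,xs=np.nonzero(z);print(xs.min(),xs.max(),ys.min(),ys.max(),cv2.minAreaRect(np.c_[xs,ys].astype(np.float32)))
crop=cv2.resize(w[0:80,220:320],None,fx=6,fy=6);cv2.imwrite("pics/w4c.png",crop)
for z in(133,157): print(z,wz([(252,36),(281,36),(266,44)],z))
E
```

```text
pan [568.80480599 -37.27011352] 101.10631396995873 9
253 281 0 45 ((267.0, 22.5), (45.0, 28.0), 90.0)
265 271 208 232 ((267.7899475097656, 220.02999877929688), (24.607318878173828, 4.101219654083252), 81.8698959350586)
133 [[537.65036498 -27.05865217 133.        ]
 [540.2479439  -44.45897681 133.        ]
 [534.4617453  -36.15637615 133.        ]]
157 [[532.56124959 -28.0678855  157.        ]
 [534.83053941 -43.26910981 157.        ]
 [529.77561632 -36.01581439 157.        ]]
```

View pics/w4c.png

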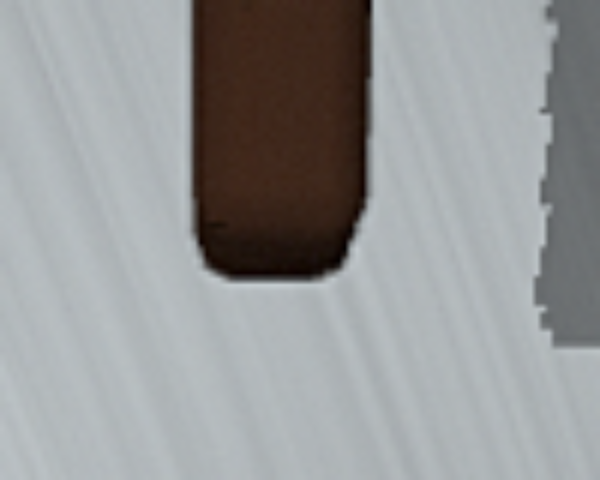

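The pan is at (569,-37), within about 10 mm of the spout point. The handle grip point is about (563,-32,145). I'll move ahead and tilt the tool 45°, so that opening the gate by 45° brings it back upright.

Call:
{"method": "step_arm", "body": {"plan": [{"grip": 6,"tx": 3,"ty": 0,"tz": -0.5,"ax": 0,"ay": 0,"az": 0},{"grip": 6,"tx": 3,"ty": 0,"tz": -0.5,"ax": 0,"ay": 0,"az": 0},{"grip": 6,"tx": 3,"ty": 0.3,"tz": 0,"ax": 0,"ay": 6,"az": 0},{"grip": 6,"tx": 0,"ty": 0,"tz": 0,"ax": 0,"ay": 7,"az": 0},{"grip": 6,"tx": 0,"ty": 0,"tz": 0,"ax": 0,"ay": 7,"az": 0},{"grip": 6,"tx": 0,"ty": 0,"tz": 0,"ax": 0,"ay": 7,"az": 0},{"grip": 6,"tx": 0,"ty": 0,"tz": 0,"ax": 0,"ay": 7,"az": 0},{"grip": 6,"tx": 0,"ty": 0,"tz": 0,"ax": 0,"ay": 7,"az": 0}]}}

```text
time: 7.5
tool_pos: [518.8, -37.0, 191.2]
tcp_rot: [179.7, -41.4, 8.5]
ft_force: [-1.1, 1.3, 0.4]
finger_gap: 60.1
```

Call:
{"method": "step_arm", "body": {"plan": [{"grip": 6,"tx": 0,"ty": 0,"tz": 0,"ax": 0,"ay": 4,"az": 0},{"grip": 6,"tx": 0,"ty": 0,"tz": 0,"ax": 0,"ay": 0,"az": 0}]}}

```text
time: 7.67
tool_pos: [525.1, -40.3, 199.7]
tcp_rot: [179.4, -45.6, 8.7]
ft_force: [-0.2, 0.3, 0.5]
finger_gap: 60.2
```

```bash
python3 -c "
from h import *
to([576,-30,132])
s=sense();print(s['joint_pos'].round(1))
for n in ('scene','wrist'):cv2.imwrite(f'pics/{n}5.png',snapshot(n)[:,:,::-1])"
```

```text
t 7.67 pos [525.1 -40.3 199.7] rpy [179.43 -45.57   8.66] f [-0.2  0.3  0.5] gap 60.2
y-axis ang -81.75 cm in tool: [-1.21 -0.33  8.44]
[-26.5 -47.6 142.8  32.1  49.4  41.7]
```

View pics/wrist5.png

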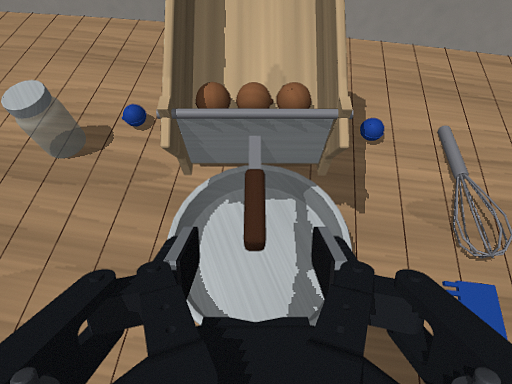

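The wrist view shows the handle centred between the open fingers at (255,210). However, joint 3 is close to its limit, so I'll tilt back to 30°, which has more margin.

Call:
{"method": "step_arm", "body": {"plan": [{"grip": 6,"tx": 0,"ty": 0,"tz": 0,"ax": 0,"ay": -5,"az": 0},{"grip": 6,"tx": 0,"ty": 0,"tz": 0,"ax": 0,"ay": -5,"az": 0},{"grip": 6,"tx": 0,"ty": 0,"tz": 0,"ax": 0,"ay": -5,"az": 0},{"grip": 6,"tx": 0,"ty": 0,"tz": 0,"ax": 0,"ay": 0,"az": 0}]}}

```text
time: 8.1
tool_pos: [522.2, -37.2, 190.3]
tcp_rot: [-179.9, -29.2, 8.4]
ft_force: [-0.2, 0.2, 1.1]
finger_gap: 60.0
```

```bash
python3 -c "
from h import *
to([572,-31,129])
s=sense();print(s['joint_pos'].round(1))"
```

```text
t 8.1 pos [522.2 -37.2 190.3] rpy [-179.92  -29.22    8.35] f [-0.2  0.2  1.1] gap 60.0
y-axis ang -81.61 cm in tool: [1.39 0.12 7.8 ]
[-18.8 -31.9 128.3  15.3  58.1  57.7]
```

Call:
{"method": "step_arm", "body": {"plan": [{"grip": 5,"tx": 0.7,"ty": 0.1,"tz": 0,"ax": 0,"ay": 0,"az": 0},{"grip": 5,"tx": 0.7,"ty": 0,"tz": 1,"ax": 0,"ay": 0,"az": 0},{"grip": 5,"tx": 0,"ty": 0,"tz": 2,"ax": 0,"ay": 0,"az": 0},{"grip": 5,"tx": 0,"ty": 0,"tz": 2,"ax": 0,"ay": 0,"az": 0},{"grip": 5,"tx": 0,"ty": 0,"tz": 2,"ax": 0,"ay": 0,"az": 0},{"grip": 5,"tx": 0,"ty": 0,"tz": 0.8,"ax": 0,"ay": 0,"az": 0},{"grip": 5,"tx": 0,"ty": 0,"tz": 0,"ax": 0,"ay": 0,"az": 0}]}}

```text
time: 8.68
tool_pos: [570.3, -30.5, 127.2]
tcp_rot: [-179.8, -29.5, 8.2]
ft_force: [0.4, -0.2, -0.2]
finger_gap: 50.0
```

```bash
python3 -c "
from h import *
to([572,-31,129])
s=sense();print(s['joint_pos'].round(1))
for n in ('scene','wrist'):cv2.imwrite(f'pics/{n}6.png',snapshot(n)[:,:,::-1])"
```

```text
t 8.68 pos [570.3 -30.5 127.2] rpy [-179.76  -29.49    8.21] f [ 0.4 -0.2 -0.2] gap 50.0
y-axis ang -81.67 cm in tool: [ 0.23  0.08 -0.08]
[-15.8 -18.4 125.7  16.3  46.6  57.5]
```

View pics/wrist6.png

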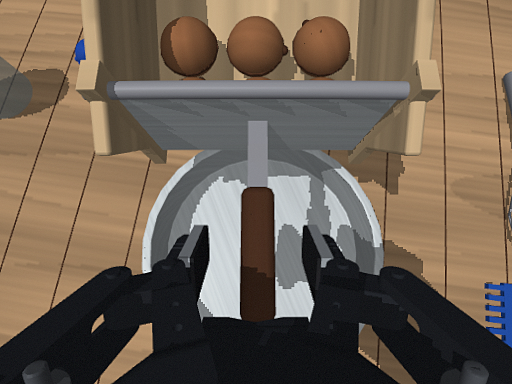

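The handle (258,250) lies centred between the pads. Close on it.

Call:
{"method": "step_arm", "body": {"plan": [{"grip": 3,"tx": 0,"ty": 0,"tz": 0,"ax": 0,"ay": 0,"az": 0},{"grip": 2,"tx": 0,"ty": 0,"tz": 0,"ax": 0,"ay": 0,"az": 0},{"grip": 1,"tx": 0,"ty": 0,"tz": 0,"ax": 0,"ay": 0,"az": 0},{"grip": 0.5,"tx": 0,"ty": 0,"tz": 0,"ax": 0,"ay": 0,"az": 0},{"grip": 0.5,"tx": 0,"ty": 0,"tz": 0,"ax": 0,"ay": 0,"az": 0},{"grip": 0.5,"tx": 0,"ty": 0,"tz": 0,"ax": 0,"ay": 0,"az": 0}], "newtons": 40}}

```text
time: 9.28
tool_pos: [573.1, -31.6, 132.5]
tcp_rot: [-180.0, -29.9, 8.3]
ft_force: [-6.8, 0.7, 6.9]
finger_gap: 15.5
```

```bash
cat > arc.py <<'E'
from h import *
# TCP positions for rigid rotation about hinge
import sys
s=sense();R0=Ro.from_euler('xyz',s["tcp_rot"],degrees=True).as_matrix();p=s["tool_pos"]
to(p)
h=np.array([637,-21.5,175]);
ax=np.array([-np.sin(np.radians(8)),np.cos(np.radians(8)),0])
n=9;R=R0.copy();q=p.copy()
print("sign: axis in tool",R0.T@ax)
Q=Ro.from_rotvec(ax*np.radians(5)).as_matrix()
for i in range(n):
    q2=h+Q@(q-h); print((R.T@(q2-q)/10).round(2), (R.T@(ax*5)).round(1),q2.round(0)); R=Q@R;q=q2
E
python3 arc.py
```

```text
t 9.28 pos [573.1 -31.6 132.5] rpy [-179.97  -29.87    8.28] f [-6.8  0.7  6.9] gap 15.5
y-axis ang -81.7 cm in tool: [0. 0. 0.]
sign: axis in tool [ 0.00428799 -0.99998643  0.00296014]
[-0.01 -0.   -0.68] [ 0. -5.  0.] [570. -32. 138.]
[-0.01 -0.   -0.68] [ 0. -5.  0.] [567. -33. 144.]
[-0.01 -0.   -0.68] [ 0. -5.  0.] [564. -33. 151.]
[-0.01 -0.   -0.68] [ 0. -5.  0.] [563. -33. 157.]
[-0.01 -0.   -0.68] [ 0. -5.  0.] [561. -33. 164.]
[-0.01 -0.   -0.68] [ 0. -5.  0.] [561. -33. 171.]
[-0.01 -0.   -0.68] [ 0. -5.  0.] [561. -33. 177.]
[-0.01 -0.   -0.68] [ 0. -5.  0.] [561. -33. 184.]
[-0.01 -0.   -0.68] [ 0. -5.  0.] [562. -33. 191.]
```

Call:
{"method": "step_arm", "body": {"plan": [{"grip": 0.5,"tx": 0,"ty": 0,"tz": -0.41,"ax": 0,"ay": -3,"az": 0},{"grip": 0.5,"tx": 0,"ty": 0,"tz": -0.41,"ax": 0,"ay": -3,"az": 0},{"grip": 0.5,"tx": 0,"ty": 0,"tz": -0.41,"ax": 0,"ay": -3,"az": 0},{"grip": 0.5,"tx": 0,"ty": 0,"tz": -0.41,"ax": 0,"ay": -3,"az": 0}]}}

```text
time: 9.62
tool_pos: [565.3, -32.7, 146.2]
tcp_rot: [-180.0, -17.6, 8.3]
ft_force: [0.4, 0.5, -2.9]
finger_gap: 15.1
```

```bash
python3 arc.py|head -3
```

```text
t 9.62 pos [565.3 -32.7 146.2] rpy [-179.97  -17.62    8.27] f [ 0.4  0.5 -2.9] gap 15.1
y-axis ang -81.72 cm in tool: [0. 0. 0.]
sign: axis in tool [ 0.00446331 -0.9999881   0.00196789]
```

Forces are low. Continue to about 45°.

Call:
{"method": "step_arm", "body": {"plan": [{"grip": 0.5,"tx": 0,"ty": 0,"tz": -0.48,"ax": 0,"ay": -3.5,"az": 0},{"grip": 0.5,"tx": 0,"ty": 0,"tz": -0.48,"ax": 0,"ay": -3.5,"az": 0},{"grip": 0.5,"tx": 0,"ty": 0,"tz": -0.48,"ax": 0,"ay": -3.5,"az": 0},{"grip": 0.5,"tx": 0,"ty": 0,"tz": -0.48,"ax": 0,"ay": -3.5,"az": 0},{"grip": 0.5,"tx": 0,"ty": 0,"tz": -0.48,"ax": 0,"ay": -3.5,"az": 0},{"grip": 0.5,"tx": 0,"ty": 0,"tz": -0.48,"ax": 0,"ay": -3.5,"az": 0},{"grip": 0.5,"tx": 0,"ty": 0,"tz": -0.48,"ax": 0,"ay": -3.5,"az": 0},{"grip": 0.5,"tx": 0,"ty": 0,"tz": -0.48,"ax": 0,"ay": -3.5,"az": 0}]}}

```text
time: 10.28
tool_pos: [560.0, -33.4, 182.5]
tcp_rot: [-179.9, 10.7, 8.3]
ft_force: [-5.3, -2.7, -8.0]
finger_gap: 15.5
```

Call:
{"method": "step_arm", "body": {"plan": [{"grip": 0.5,"tx": 0,"ty": 0,"tz": -0.48,"ax": 0,"ay": -3.5,"az": 0},{"grip": 0.5,"tx": 0,"ty": 0,"tz": 0,"ax": 0,"ay": 0,"az": 0},{"grip": 0.5,"tx": 0,"ty": 0,"tz": 0,"ax": 0,"ay": 0,"az": 0},{"grip": 0.5,"tx": 0,"ty": 0,"tz": 0,"ax": 0,"ay": 0,"az": 0},{"grip": 0.5,"tx": 0,"ty": 0,"tz": 0,"ax": 0,"ay": 0,"az": 0},{"grip": 0.5,"tx": 0,"ty": 0,"tz": 0,"ax": 0,"ay": 0,"az": 0},{"grip": 0.5,"tx": 0,"ty": 0,"tz": 0,"ax": 0,"ay": 0,"az": 0},{"grip": 0.5,"tx": 0,"ty": 0,"tz": 0,"ax": 0,"ay": 0,"az": 0}]}}

```text
time: 10.95
tool_pos: [560.8, -33.3, 187.0]
tcp_rot: [-179.9, 14.0, 8.3]
ft_force: [-6.2, -2.1, -3.3]
finger_gap: 15.4
```

```bash
python3 -c "
from h import *
to([572,-31,129])
for n in ('scene','wrist','top'):cv2.imwrite(f'pics/{n}7.png',snapshot(n)[:,:,::-1])"
```

```text
t 10.95 pos [560.8 -33.3 187. ] rpy [-179.91   14.04    8.28] f [-6.2 -2.1 -3.3] gap 15.4
y-axis ang -81.74 cm in tool: [ 2.52 -0.06  5.35]
```

View pics/wrist7.png

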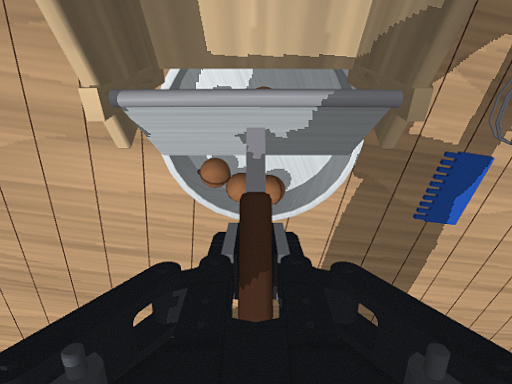

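View pics/scene7.png

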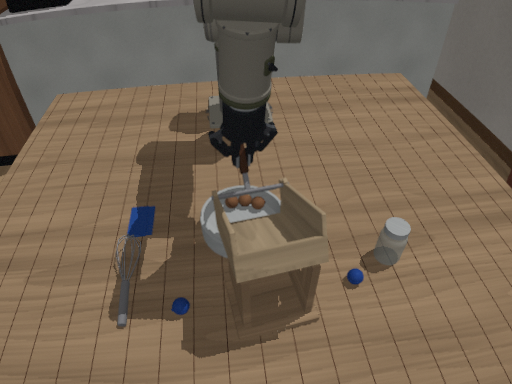

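View pics/top7.png

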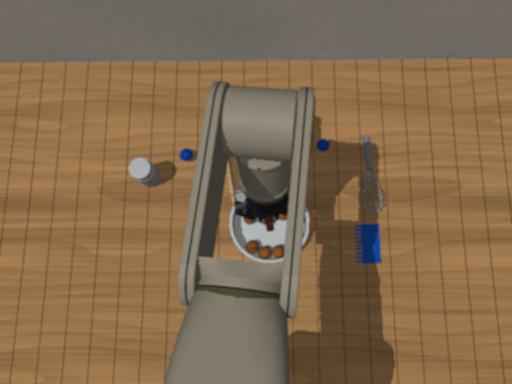

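The wrist view shows the gate open, its lower edge at row ~155, with walnuts in the pan at (215,172), (238,187) and (272,190). The trough looks empty. I'll enlarge to count the walnuts and check the gate angle.

```bash
python3 - <<'E'
from h import *
t=cv2.imread("pics/top7.png")[185:270,220:320]; s=cv2.imread("pics/scene7.png")[150:270,190:340]
a=cv2.resize(t,(480,408),interpolation=cv2.INTER_CUBIC);b=cv2.resize(s,(510,408),interpolation=cv2.INTER_CUBIC)
cv2.imwrite("pics/cmp7.png",cv2.resize(np.hstack([a[:,:],b]),(792,326)))
w=cv2.imread("pics/wrist7.png")[70:220,130:400];cv2.imwrite("pics/w7c.png",cv2.resize(w,None,fx=2.9,fy=2.9,interpolation=cv2.INTER_CUBIC))
st=sense();mm=camera_model("wrist")
def rayw(pos,rpy,px):
    T=np.eye(4);T[:3,:3]=Ro.from_euler('xyz',rpy,degrees=True).as_matrix();T[:3,3]=pos;T=T@mm["T_tool_cam"]
    p=cv2.undistortPoints(np.array([[px]],float),mm["intrinsics"],mm["dist_coeffs"]).reshape(2)
    return T[:3,3],T[:3,:3]@np.r_[p,1]
c,s=np.cos(np.radians(8)),np.sin(np.radians(8));o0=np.array([637,-21.5,175]);Rt=np.array([[c,s,0],[-s,c,0],[0,0,1]])
def edge(pos,rpy,px,L):
    o,d=rayw(pos,rpy,px);o=Rt@(o-o0);d=Rt@d
    for th in range(-10,80,5 if L is None else 1):
        r=np.radians(th);n=np.array([np.cos(r),0,-np.sin(r)])  # plane normal; gate dir=(-sin,0,-cos)
        q=o-d*(o@n)/(d@n); l=q@np.array([-np.sin(r),0,-np.cos(r)])
        if L is None: 
            if th==0: print("shut length",l,q)
        elif abs(l-L)<1.5: print("th",th,l)
edge([570.3,-30.5,127.2],[-179.76,-29.49,8.21],(300,150),None)
for L in (75,80,85,90): print(L);edge(st["tool_pos"],st["tcp_rot"],(210,155),L)
E
```

```text
shut length 89.69275027451638 [  0.         -31.05518892 -89.69275027]
75
th 48 73.87297237062073
80
th 46 80.09885745201613
85
th 45 83.66311387004998
90
```

View pics/cmp7.png

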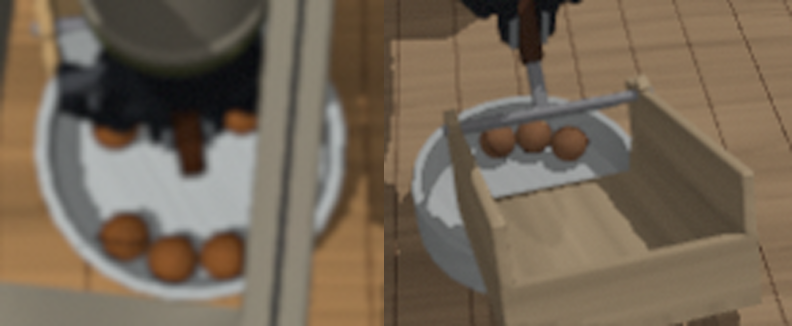

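View pics/w7c.png

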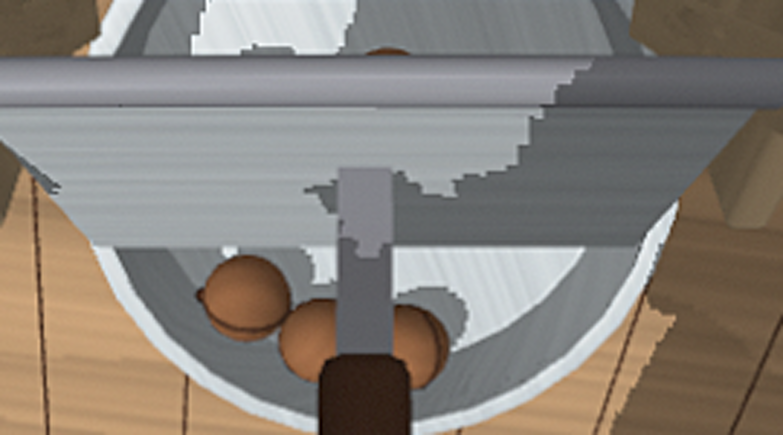

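The three near walnuts show in every view. Top also shows two at (249,219) and (281,217), and the wrist shows one behind the hinge. I'll let things settle and check whether those make six.

Call:
{"method": "step_arm", "body": {"plan": [{"grip": 0.5,"tx": 0,"ty": 0,"tz": 0,"ax": 0,"ay": 0,"az": 0},{"grip": 0.5,"tx": 0,"ty": 0,"tz": 0,"ax": 0,"ay": 0,"az": 0},{"grip": 0.5,"tx": 0,"ty": 0,"tz": 0,"ax": 0,"ay": 0,"az": 0},{"grip": 0.5,"tx": 0,"ty": 0,"tz": 0,"ax": 0,"ay": 0,"az": 0},{"grip": 0.5,"tx": 0,"ty": 0,"tz": 0,"ax": 0,"ay": 0,"az": 0},{"grip": 0.5,"tx": 0,"ty": 0,"tz": 0,"ax": 0,"ay": 0,"az": 0},{"grip": 0.5,"tx": 0,"ty": 0,"tz": 0,"ax": 0,"ay": 0,"az": 0},{"grip": 0.5,"tx": 0,"ty": 0,"tz": 0,"ax": 0,"ay": 0,"az": 0}]}}

```text
time: 11.77
tool_pos: [560.8, -33.4, 187.0]
tcp_rot: [-179.9, 14.0, 8.3]
ft_force: [-6.8, -2.7, -5.2]
finger_gap: 15.5
```

```bash
python3 - <<'E'
from h import *
to([572,-31,129])
im={n:snapshot(n)[:,:,::-1] for n in ('scene','wrist','top')}
for n in im: cv2.imwrite(f"pics/{n}8.png",im[n])
st=sense();mm=camera_model("wrist")
T=np.eye(4);T[:3,:3]=Ro.from_euler('xyz',st["tcp_rot"],degrees=True).as_matrix();T[:3,3]=st["tool_pos"];T=T@mm["T_tool_cam"]
def wz(px,z):
    p=cv2.undistortPoints(np.array(px,float).reshape(-1,1,2),mm["intrinsics"],mm["dist_coeffs"]).reshape(-1,2)
    d=np.c_[p,np.ones(len(p))]@T[:3,:3].T;return T[:3,3]+d*((z-T[2,3])/d[:,2])[:,None]
print("wrist",wz([(264,87),(215,172),(238,187),(277,190)],22).round(0))
print("top",onz("top",[(249,219),(282,217),(252,247),(265,252),(279,252)],22).round(0))
a=cv2.resize(im['top'][185:270,220:320],(480,408),interpolation=cv2.INTER_CUBIC);b=cv2.resize(im['wrist'][60:220,140:370],(586,408),interpolation=cv2.INTER_CUBIC)
cv2.imwrite("pics/cmp8.png",cv2.resize(np.hstack([a,b]),(798,306)))
E
```

```text
t 11.77 pos [560.8 -33.4 187. ] rpy [-179.91   14.04    8.28] f [-6.8 -2.7 -5.2] gap 15.5
y-axis ang -81.74 cm in tool: [ 2.52 -0.07  5.35]
wrist [[610. -33.  22.]
 [511.   7.  22.]
 [495. -21.  22.]
 [498. -67.  22.]]
top [[578.  14.  22.]
 [583. -70.  22.]
 [507.   6.  22.]
 [495. -26.  22.]
 [495. -61.  22.]]
```

View pics/cmp8.png

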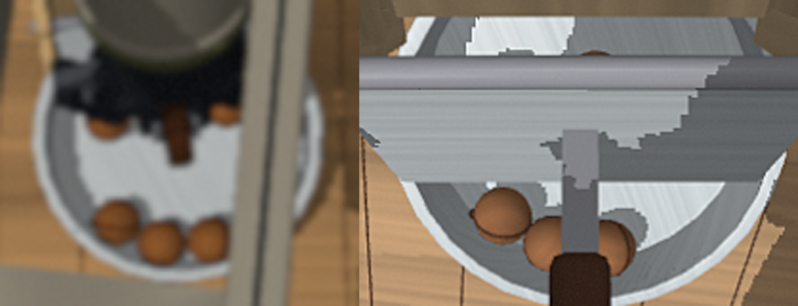

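Six distinct walnuts are in the pan. Three are at the near side (x≈495–511), two in the middle at (578,14) and (583,-70), and one at the back at about (610,-33). All are within about 80 mm of the pan centre and still. Handing in.

```bash
python3 -c "
from bench import *
print(hand_in())"
```

```text
the job is handed in; nothing more can be done
None
```

I slid the pan under the spout with the gate shut. Then I pinched the gate's handle, opened the gate to about 45° and handed in still holding it, at about 12 s. No verdict was reported.

Last checks:
- **Gate:** about 44–45°, from the tool pose and from the gate's lower edge in the wrist view. The edge estimate had more spread: gate lengths of 75–85 mm gave 48–45°, and the 90 mm length I measured with the gate shut gave no match. The finger gap was 15.5 mm on the 16 mm handle, and nothing was moving.
- **Pan:** centre about 10 mm from the point under the spout, measured before I opened the gate. I did not refit it afterwards, but it looked unmoved.
- **Walnuts:** I counted six separate ones in the pan, all within about 80 mm of its centre. This combines two views, because no single picture showed all six; the one at the back was only partly visible. The trough was empty.
- **Comb, jar and whisk:** they looked unmoved in the pictures; I did not measure them.

Two things went differently from plan. The first two move calls were refused for missing fields, so nothing moved. The first 45° tool tilt brought joint 3 close to its limit, so I took the handle at 30° instead.

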